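# Seat the pitch comb leaf in the lift spindle's thread

### The job

The microscope's lift spindle is clamped in its white checking stand. Take the thread comb leaf with the yellow grip (10 mm pitch) out of the rack and lower it gently, teeth down, through the two green-lipped guide slots onto the middle of the thread, so that its teeth drop into the grooves and it sits flat and fully home along the spindle; let go and leave it there. Leave the red and blue leaves in the rack.

Things in the scene. Friction and masses are not known exactly. Their poses are not given: they have to be found in the camera images.
- leaf_yellow: Aluminium comb leaf on edge in a rack slot, 150 (own x) x 6 (y) x 35 (z) mm, 0.12 kg. Origin: middle of straight underside, z up; 6 teeth, pitch 10, at x = -25..25, hang 4.5 mm below. Yellow grip block on top, 40 (x) x 14 (y) mm, z = 35 to 57: pinch across y. Same either way round. Rack slots 55 mm apart, walls only near the leaf's ends, 22 mm above its underside: lift straight up 30 mm to clear.
- leaf_red: Comb leaf with a red grip, 6 mm pitch (10 teeth): the wrong pitch for this spindle. Otherwise the same size, origin and axes as the yellow one. Stands in another slot of the rack; leave it there.
- leaf_blue: Comb leaf with a blue grip, 14 mm pitch (4 teeth): the wrong pitch for this spindle. Otherwise the same size, origin and axes as the yellow one. Stands in another slot of the rack; leave it there.
- stand: Fixed white stand, 170 (own x) x 80 mm. Origin: middle of underside, z up. Spindle along x at y = 0; crests' top z = 58 mm, ridges at x = 0, +-10..+-40, grooves 5 mm deep between. Leaf origin at x = 0 (or +-10), y = 0, z = 58 is home; let go slightly off, it slides into the next grooves. End plates at x = +-56: slots 8 mm wide to z = 82, green lips flare to 30 mm at z = 101; leaf's ends go in these.

How it is judged:
By the outcome, as a careful person would: the job done as asked, in the order asked, and still so for the second after the job is handed in, with the robot touching nothing.
It also fails if it takes over 40 s, if anything falls off the work surface, if the arm or the gripper's body presses on something with over 40 N, if the wrist force passes 120 N, or if a joint passes its speed limit or range.

### The arm

A 6-joint arm with a two-finger parallel gripper is mounted at the origin on the work surface. World frame = base frame: x ahead of the robot, y to its left, z up, the work surface at z = 0. Lengths are in m, angles in rad, forces in N, time in s.
With the tool pointing down it reaches from about 0.325 to 0.85 m from the base axis. Payload 4.4 kg.
Tool frame: the origin (TCP) lies between the finger pads; the fingertips stand 19 mm ahead of it and the grasp point (between the pads) is the TCP (r.nose_length is the distance from the TCP to the fingertips, in m); y points along the fingers, x is the direction in which the jaws open and shut, and the axes are right-handed (so a half turn about y gives the same grasp; the last joint's range is limited). The gripper opens to 94 mm and grips with 3 to 60 N. Pads are 16 mm wide; open, the fingers measure 119 mm over their backs; the gripper's body (75 mm by 177 mm) begins 78 mm behind the grasp point.
Start: joints at [-1.476, 0.207, 1.542, -0, 1.393, -0.15], TCP at [0.139, -0.558, 0.224] pointing down, gripper open.
Joint ranges: [-2.73, 2.73], [-0.86, 2.22], [0.23, 2.46], [-1.11, 4.25], [0.08, 2.63], [-2.82, 2.82]. Speed limits (rad/s): [2.79, 2.79, 3.14, 3.14, 3.14, 3.14].

### API

Orientations are given as a rotation vector (axis times angle).
In Python, from plant import r gives the robot as it stands. The module is installed in compiled form; this text tells all that it offers.
- The arm moves only by the tool play_rows, never from a script. Its arguments are lists of equal length, an entry for each row: "travel": the shift along the tool's x, y, z in cm, a list of three; "delta_rot": the turn, a rotation vector about the tool's x, y, z in degrees, a list of three; "gripper": the opening, from 0 (shut) to 1 (fully open). In form: {"travel": [[tx, ty, tz], ...], "delta_rot": [[wx, wy, wz], ...], "gripper": [gripper, ...]}. A call has exactly 5 rows; each row shifts and turns the pose as measured when the row begins, along the tool's axes as they then stand; what a row does not reach is not made up. A row lasts 1/12 s, in which the tool goes at most 41.7 mm and 7.16 degrees, less where a joint would pass 70% of its speed; a pose out of reach is approached as far as the arm can. A call with a gripper value outside its range is refused whole. The fingers move at their own pace and stop on an object; the grip force is fixed at half the most. Time passes only in rows, so rows that do not move let the fingers close, or fill a call up. It gives the time, the measured TCP pose, the force and the opening at its end, in the units of the state.
- r.get_obs(): the state, without advancing time (a new reading comes with each control period).
- r.camera(name): name is "side" or "top"; returns a dict with "img" (420x560x3 uint8, blue, green, red), "camera_matrix" (3x3 intrinsics, pixels), "D" ([k1, k2, p1, p2, k3] as OpenCV has them; the pictures are not rectified), "origin" and "rotation" of the camera in the world. Camera axes: x right, y down, z forward; pixel columns grow to the right and rows downward; lengths in m; the calibration is good to about 2 mm. A picture is of the moment at which its call begins. There is no depth.
- r.close_job(): hands the job in, once; it reports no verdict.
Trained networks look in a picture, given as the dict that the camera call returned (one of the last four; its "shot" number tells which), for a name from the list of things; names that differ only in an ending like _2 or _b are one class to them, and where a whole thing is asked for, a point or a joint stands for the part that bears it (a point fixed in the world has none). Each returns a list of dicts, best first, with "conf" (0 to 1); they miss things now and then, are a little off and sometimes report something else, mostly with a low value. They report only what shows in the picture. A call takes as long as a camera call.
- r.cut_out(thing, picture): "pixels" (420x560 bool, what is visible of it).
- r.landmark_of(thing, picture): "point" ([x, y, z] in m, in world coordinates, good to about 4 mm: a listed point, or the origin of a listed thing).
The state is a dict: "clock": time; "joints": joint angles; "joint_velocities": joint speeds; "tau": joint torques, N m; "tool_pos": TCP position; "orientation": TCP orientation; "force": force on the tool from outside, world axes, zero at the start; "ft_torque": the same for the moment, N m; "finger_gap": opening from 0.0 (shut) to 1.0 (fully open).
Only numpy, scipy, OpenCV 4.12 (cv2) and the standard library are available. Lean on these libraries where they do the work, as an engineer would, in place of code of your own. Each camera call takes 0.05 s, during which the arm holds its last target.

## Working session

There is one attempt and no reset: what is moved stays moved. The work goes in short steps, Python scripts to look and compute and a tool call to move; the robot and the scene stay as the last step left them, time stands still between calls to the robot, and variables do not carry over. Pictures are saved under pics/ and viewed, and the job is handed in when it is done.

Besides the shell and the picture viewer there is one more tool, called after "Call:" by a JSON object that holds its "name" and its "arguments". play_rows: Moves the arm, as the interface text tells. Its arguments: {"type":"object","properties":{"travel":{"type":"array","items":{"type":"array","items":{"type":"number"}}},"delta_rot":{"type":"array","items":{"type":"array","items":{"type":"number"}}},"gripper":{"type":"array","items":{"type":"number"}}},"required":["travel","delta_rot","gripper"]}

```bash
mkdir -p pics
cat > h.py <<'E'
import numpy as np, cv2
from scipy.spatial.transform import Rotation as R
from plant import r
def proj(c,P):
    Rw=np.array(c["rotation"]);o=np.array(c["origin"])
    if Rw.shape!=(3,3): Rw=R.from_rotvec(Rw).as_matrix()
    pc=(np.atleast_2d(P)-o)@Rw
    return cv2.projectPoints(pc.reshape(-1,1,3),np.zeros(3),np.zeros(3),np.array(c["camera_matrix"],float),np.array(c["D"],float))[0].reshape(-1,2)
def ray(c,uv):
    Rw=np.array(c["rotation"])
    n=cv2.undistortPoints(np.array(uv,float).reshape(-1,1,2),np.array(c["camera_matrix"],float),np.array(c["D"],float)).reshape(-1,2)
    return np.array(c["origin"]),np.c_[n,np.ones(len(n))]@Rw.T
def onz(c,uv,z):
    o,d=ray(c,uv); return o+d*((z-o[2])/d[:,2])[:,None]
E
python3 - <<'E'
from h import *
o=r.get_obs();print({k:np.round(v,3).tolist() for k,v in o.items()})
for n in ["side","top"]:
    c=r.camera(n);cv2.imwrite(f"pics/{n}0.png",c["img"])
    print(n,c["origin"],np.round(c["rotation"],3).tolist(),np.array(c["camera_matrix"]).tolist(),c["D"])
    for t in ["leaf_yellow","leaf_red","leaf_blue","stand"]:
        print(t,[(np.round(d["point"],4).tolist(),round(d["conf"],2)) for d in r.landmark_of(t,c)])
        for d in r.cut_out(t,c)[:2]:
            p=np.array(d["pixels"]);ys,xs=np.where(p);print("   ",round(d["conf"],2),p.sum(),xs.mean() if len(xs) else 0,ys.mean() if len(ys) else 0)
print(r.get_obs()["clock"])
E
```

```text
{'clock': 0.0, 'joints': [-1.476, 0.207, 1.543, 0.0, 1.394, -0.151], 'joint_velocities': [-0.0, -0.001, 0.001, -0.0, -0.001, -0.003], 'tau': [0.002, -37.088, -28.141, 0.07, 0.036, -0.0], 'tool_pos': [0.139, -0.557, 0.223], 'orientation': [-1.313, 1.028, -1.025], 'force': [-0.65, 0.049, 0.089], 'ft_torque': [0.042, 0.011, -0.008], 'finger_gap': 1.0}
side [0.3613339  0.73328456 0.60079516] [-0.34, 2.733, -1.27] [[525.8509664040034, 0.0, 279.43829082427106], [0.0, 525.8509664040034, 206.3997448206115], [0.0, 0.0, 1.0]] [-0.18940369  0.          0.          0.          0.        ]
leaf_yellow [([0.5038, 0.2485, 0.0216], 0.91)]
    0.89 2034 269.0953785644051 275.66961651917404
leaf_red [([0.5148, 0.2995, 0.0193], 0.6)]
leaf_blue [([0.4982, 0.1919, 0.0174], 0.73)]
    0.83 1834 279.7382769901854 248.90567066521265
stand [([0.4842, -0.0892, -0.0029], 0.82)]
top [0.42499079 0.06406286 0.86707559] [-2.115, 2.154, -0.166] [[384.40063478235163, 0.0, 279.12773642902783], [0.0, 384.40063478235163, 219.5550443431004], [0.0, 0.0, 1.0]] [-0.02276321  0.          0.          0.          0.        ]
leaf_yellow [([0.5, 0.2509, 0.0237], 0.64), ([0.5119, 0.3023, 0.0216], 0.24)]
    0.92 537 195.756052141527 246.50837988826817
leaf_red [([0.5131, 0.2998, 0.0234], 0.69)]
    0.55 546 170.5201465201465 242.89743589743588
leaf_blue [([0.5071, 0.1898, 0.0189], 0.8)]
    0.58 434 221.5184331797235 246.32718894009216
stand [([0.4883, -0.09, -0.0052], 0.78), ([0.5059, 0.189, 0.0196], 0.58)]
    0.64 2776 351.3584293948127 252.7914265129683
0.9
```

View pics/side0.png

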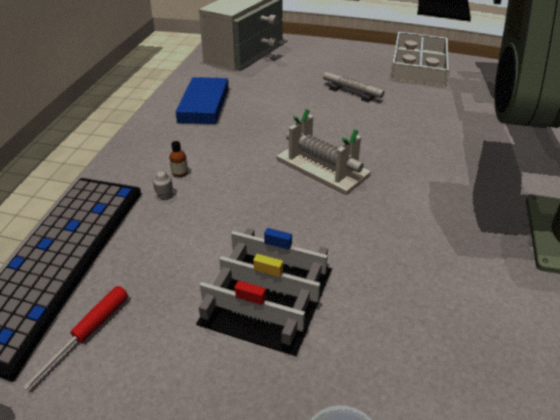

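View pics/top0.png

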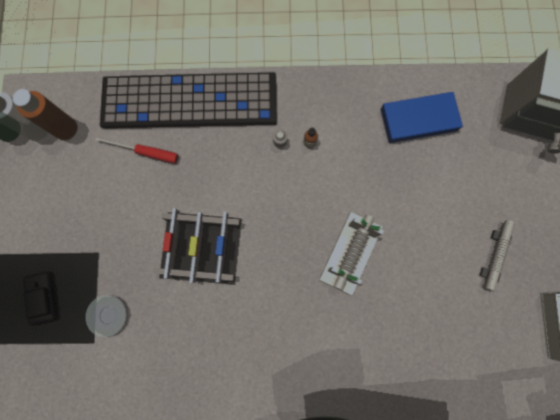

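```bash
sed -i 's/Rw=np.array(c\["rotation"\])$/Rw=R.from_rotvec(c["rotation"]).as_matrix()/' h.py
python3 - <<'E'
from h import *
o=r.get_obs();print(R.from_rotvec(o["orientation"]).as_matrix().round(3))
for n in ["side","top"]:
    im=cv2.imread(f"pics/{n}0.png")
    x0,y0,x1,y1=(150,160,390,340) if n=="top" else (150,120,410,330)
    cv2.imwrite(f"pics/{n}0z.png",cv2.resize(im[y0:y1,x0:x1],None,fx=3 if n=="side" else 3.3,fy=3 if n=="side" else 3.3,interpolation=cv2.INTER_CUBIC)[:600,:800])
E
```

```text
[[ 0.242 -0.     0.97 ]
 [-0.97   0.     0.242]
 [-0.    -1.     0.   ]]
```

View pics/side0z.png

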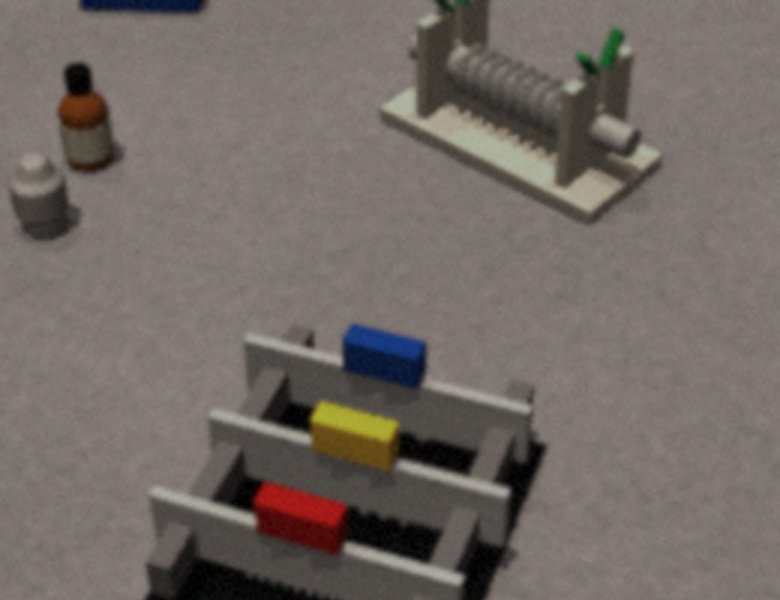

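View pics/top0z.png

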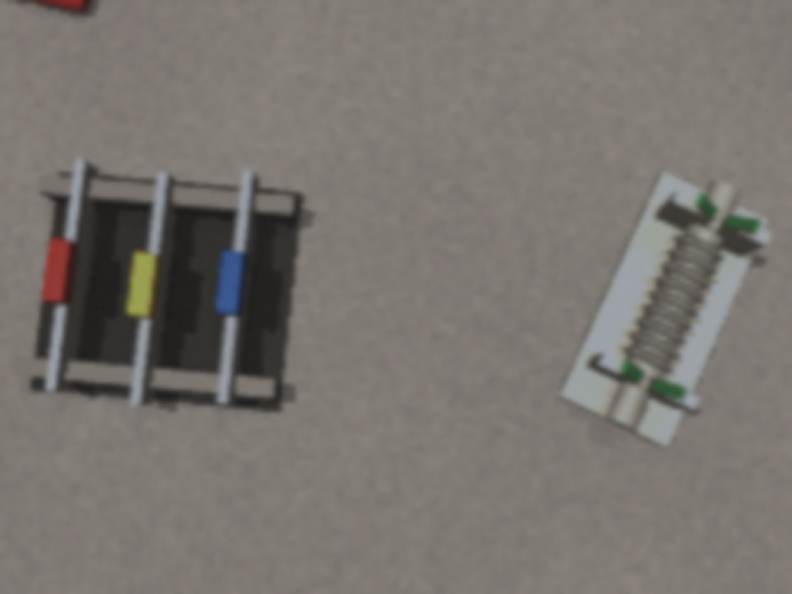

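```bash
cat > fit.py <<'E'
from h import *
from scipy.optimize import least_squares
import pickle
cs={}
for n in ["side","top"]:
    cs[n]=r.camera(n)
pickle.dump(cs,open("cams.pkl","wb"))
zs=lambda p:np.array(p)/3+[150,120]
zt=lambda p:np.array(p)/3.3+[150,160]
def W(p,L): 
    c,s=np.cos(p[3]),np.sin(p[3]);L=np.atleast_2d(L)
    return np.c_[c*L[:,0]-s*L[:,1],s*L[:,0]+c*L[:,1],L[:,2]]+np.array(p[:3])
# leaf
LS=[([.075,0,.035],(212,415)),([-.075,0,.035],(508,492)),([.02,.007,.057],(312,411)),([-.02,.007,.057],(392,437)),([.02,-.007,.057],(320,402)),([-.02,-.007,.057],(400,431))]
LT=[([.075,0,.035],(163,172)),([-.075,0,.035],(137,403)),([.02,.007,.057],(133,251)),([-.02,.007,.057],(127,315)),([.02,-.007,.057],(158,252)),([-.02,-.007,.057],(151,317))]
def res(p):
    a=proj(cs["side"],W(p,[l for l,_ in LS]))-zs([u for _,u in LS])
    b=proj(cs["top"],W(p,[l for l,_ in LT]))-zt([u for _,u in LT])
    return np.r_[a.ravel(),b.ravel()]
s=least_squares(res,[.5,.25,.02,0.1],loss="soft_l1");print("leaf",s.x.round(4),np.degrees(s.x[3]));print(s.fun.reshape(-1,2).round(1).tolist())
S=s.x
h=.085;w=.04
SS=[([h,w,0],(382,108)),([-h,w,0],(590,205)),([-h,-w,0],(660,152))]
ST=[([h,w,0],(665,172)),([h,-w,0],(770,220)),([-h,-w,0],(668,445)),([-h,w,0],(562,397))]
def res2(p):
    t=np.array([0,0,p[4]]);q=[p[0],p[1],0,p[3]]
    a=proj(cs["side"],W(q,[l for l,_ in SS]+t))-zs([u for _,u in SS])
    b=proj(cs["top"],W(q,[l for l,_ in ST]+t))-zt([u for _,u in ST])
    return np.r_[a.ravel(),b.ravel(),p[2]]
s=least_squares(res2,[.485,-.09,0,-.4,.008],loss="soft_l1");print("stand",s.x.round(4),np.degrees(s.x[3]));print(s.fun[:-1].reshape(-1,2).round(1).tolist())
for n,(x0,y0,x1,y1),f in [("side",(150,120,410,320),3),("top",(150,160,390,340),3.3)]:
    im=cv2.resize(cs[n]["img"][y0:y1,x0:x1],None,fx=f,fy=f,interpolation=cv2.INTER_CUBIC)
    q=[*s.x[:2],0,s.x[3]]
    def line(p,L,col):
        uv=((proj(cs[n],W(p,L))-[x0,y0])*f).round().astype(int);cv2.polylines(im,[uv.reshape(-1,1,2)],False,col,1)
    t=s.x[4]
    line(q,[[h,w,t],[h,-w,t],[-h,-w,t],[-h,w,t],[h,w,t]],(0,0,255))
    line(q,[[h,0,.05],[-h,0,.05]],(255,0,255))
    for sx in (.056,-.056):
        line(q,[[sx,.015,.101],[sx,.004,.082],[sx,.004,.05]],(255,255,0));line(q,[[sx,-.015,.101],[sx,-.004,.082],[sx,-.004,.05]],(255,255,0))
    line(S,[[.075,0,.035],[-.075,0,.035],[-.075,0,0],[.075,0,0],[.075,0,.035]],(0,0,255))
    line(S,[[.02,.007,.057],[-.02,.007,.057],[-.02,-.007,.057],[.02,-.007,.057],[.02,.007,.057]],(255,0,255))
    cv2.imwrite(f"pics/{n}_fit.png",im)
print(r.get_obs()["clock"])
E
python3 fit.py
```

```text
leaf [ 0.5027  0.2467  0.02   -0.0942] -5.397743985779228
[[-0.1, -0.2], [0.8, 0.2], [-0.6, 3.0], [0.0, 1.4], [0.5, -0.7], [0.8, -3.5], [-0.1, -0.3], [0.0, 0.0], [0.5, -0.4], [0.2, -0.5], [-0.4, -0.2], [-0.4, -0.6]]
stand [ 0.4867 -0.093  -0.     -0.4676  0.0098] -26.789047632381823
[[-0.6, -0.6], [0.4, 2.1], [1.3, 0.1], [-0.2, -0.9], [0.5, -0.3], [0.6, 0.8], [-0.4, -0.7]]
1.0
```

View pics/side_fit.png

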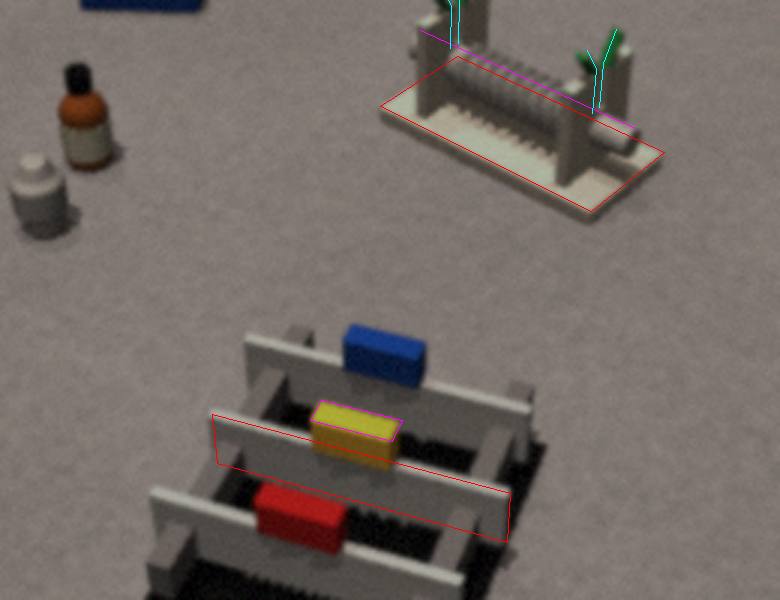

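View pics/top_fit.png

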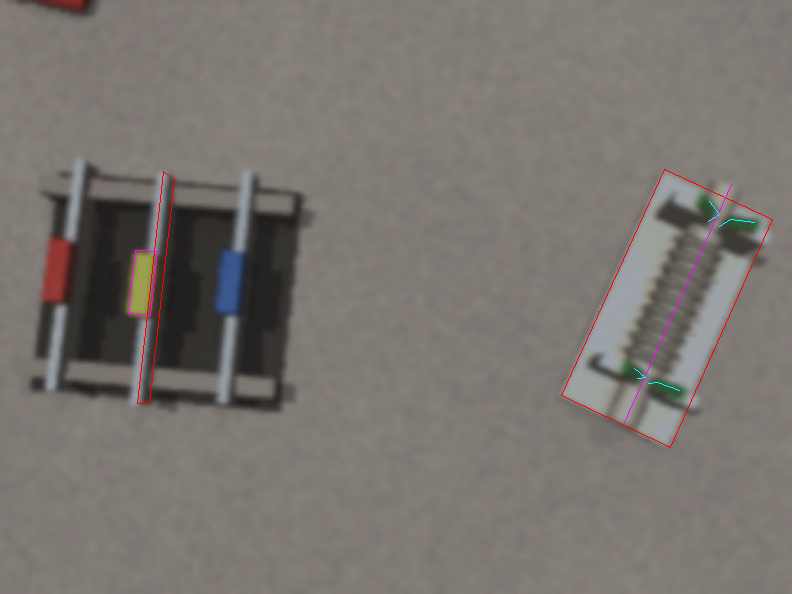

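Call:
{"name": "play_rows", "arguments": {"travel": [[-2.8,0,2.9],[-2.8,0,2.9],[-2.8,0,2.9],[-2.8,0,2.9],[-2.8,0,2.9]], "delta_rot": [[0,0,0],[0,0,0],[0,0,0],[0,0,0],[0,0,0]], "gripper": [0.45,0.45,0.45,0.45,0.45]}}

```text
clock: 1.42
tool_pos: [0.2453, -0.3886, 0.223]
orientation: [-1.313, 1.036, -1.039]
force: [0.6, 0.1, 0.6]
finger_gap: 0.68
```

```bash
cat > go.py <<'E'
from h import *
import sys
def togo(P,yawx):  # yawx: desired angle of tool x, deg; tool y down
    o=r.get_obs();M=R.from_rotvec(o["orientation"])
    a=np.radians(yawx);X=np.array([np.cos(a),np.sin(a),0]);Y=np.array([0,0,-1.]);T=R.from_matrix(np.c_[X,Y,np.cross(X,Y)])
    d=M.as_matrix().T@(np.array(P)-o["tool_pos"])*100
    w=np.degrees((M.inv()*T).as_rotvec())
    print("t",round(o["clock"],2),"pos",np.round(o["tool_pos"],4),"F",np.round(o["force"],1),"gap",round(o["finger_gap"],3),"j",np.round(o["joints"],2))
    print("travel cm",d.round(2),"norm",round(np.linalg.norm(d),2),"rot deg",w.round(2))
if __name__=="__main__": togo([float(v) for v in sys.argv[1:4]],float(sys.argv[4]))
E
python3 go.py .42 -.1 .224 -76; python3 go.py .5027 .2467 .17 -95.4
```

```text
t 1.42 pos [ 0.2453 -0.3886  0.223 ] F [0.6 0.1 0.6] gap 0.68 j [-1.19 -0.04  1.82 -0.    1.37  0.14]
travel cm [-24.07  -0.22  23.63] norm 33.73 rot deg [ 0.1  -0.72  0.19]
t 1.42 pos [ 0.2453 -0.3886  0.223 ] F [0.6 0.1 0.6] gap 0.68 j [-1.19 -0.04  1.82 -0.    1.37  0.14]
travel cm [-55.94   5.04  39.64] norm 68.75 rot deg [ 0.06 18.68  0.21]
```

Call:
{"name": "play_rows", "arguments": {"travel": [[-2.9,0,2.9],[-2.9,0,2.9],[-2.9,0,2.9],[-2.9,0,2.9],[-2.9,0,2.9]], "delta_rot": [[0,3,0],[0,3,0],[0,3,0],[0,3,0],[0,3,0]], "gripper": [0.45,0.45,0.45,0.45,0.45]}}

```text
clock: 1.83
tool_pos: [0.371, -0.2225, 0.2234]
orientation: [-1.19, 1.238, -1.249]
force: [0.4, -0.8, 0.3]
finger_gap: 0.449
```

```bash
python3 go.py .5027 .2467 .17 -95.4
```

```text
t 1.83 pos [ 0.371  -0.2225  0.2234] F [ 0.4 -0.8  0.3] gap 0.449 j [-0.74 -0.11  1.87 -0.    1.37  0.88]
travel cm [-47.51   5.05  10.99] norm 49.03 rot deg [-0.14  2.77  0.37]
```

Call:
{"name": "play_rows", "arguments": {"travel": [[-4,0,0.9],[-4,0,0.9],[-4,0,0.9],[-4,0,0.9],[-4,0,0.9]], "delta_rot": [[0,0.5,0],[0,0.5,0],[0,0.5,0],[0,0.5,0],[0,0.5,0]], "gripper": [0.45,0.45,0.45,0.45,0.45]}}

```text
clock: 2.25
tool_pos: [0.432, -0.0234, 0.2244]
orientation: [-1.163, 1.266, -1.29]
force: [0.7, -0.1, -0.8]
finger_gap: 0.446
```

Call:
{"name": "play_rows", "arguments": {"travel": [[-4,0,0.9],[-4,0,0.9],[-4,0,0.9],[-4,0,0.9],[-4,0,0.9]], "delta_rot": [[0,0,0],[0,0,0],[0,0,0],[0,0,0],[0,0,0]], "gripper": [0.45,0.45,0.45,0.45,0.45]}}

```text
clock: 2.67
tool_pos: [0.4947, 0.1755, 0.225]
orientation: [-1.16, 1.261, -1.292]
force: [1.0, 0.4, 0.4]
finger_gap: 0.45
```

```bash
python3 go.py .5027 .2467 .13 -95.4
```

```text
t 2.67 pos [0.4947 0.1755 0.225 ] F [1.  0.4 0.4] gap 0.45 j [ 0.18  0.09  1.67 -0.01  1.37  1.85]
travel cm [-7.25  9.43 -0.01] norm 11.89 rot deg [-0.92  0.07  0.53]
```

Call:
{"name": "play_rows", "arguments": {"travel": [[-2.5,1,0],[-2.5,1.5,0],[-2.25,2,0],[0,2.5,0],[0,2.4,0]], "delta_rot": [[-0.5,0,0.3],[-0.4,0,0.2],[0,0,0],[0,0,0],[0,0,0]], "gripper": [0.45,0.45,0.45,0.45,0.45]}}

```text
clock: 3.08
tool_pos: [0.5097, 0.2635, 0.1361]
orientation: [-1.148, 1.259, -1.271]
force: [0.6, -0.1, 0.7]
finger_gap: 0.45
```

```bash
python3 go.py .5027 .2467 .068 -95.4
python3 - <<'E'
from h import *
for n,(x0,y0,x1,y1),f in [("side",(150,120,410,320),3),("top",(150,160,390,340),3.3)]:
    c=r.camera(n);cv2.imwrite(f"pics/{n}1.png",cv2.resize(c["img"][y0:y1,x0:x1],None,fx=f,fy=f,interpolation=cv2.INTER_CUBIC))
E
```

```text
t 3.08 pos [0.5097 0.2635 0.1361] F [ 0.6 -0.1  0.7] gap 0.45 j [0.33 0.28 1.65 0.   1.2  1.98]
travel cm [ 1.8   6.78 -0.69] norm 7.05 rot deg [-1.09  0.74 -0.6 ]
```

View pics/side1.png

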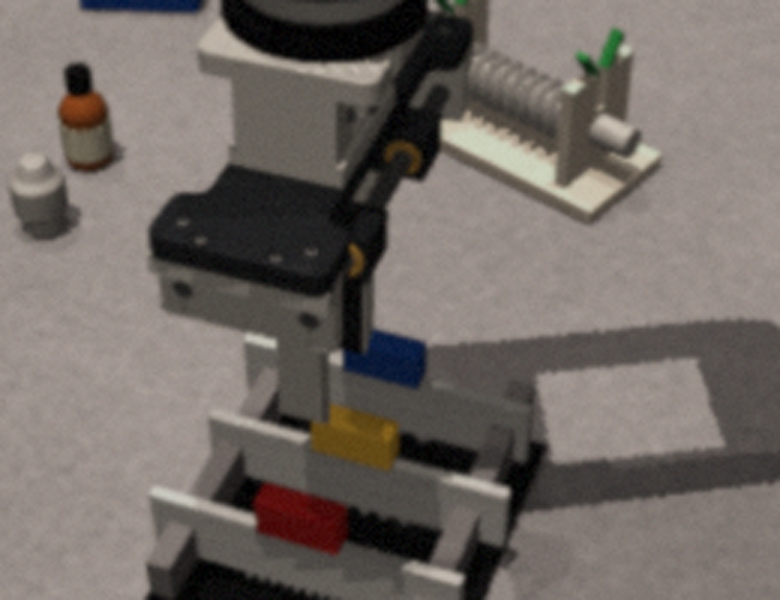

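View pics/top1.png

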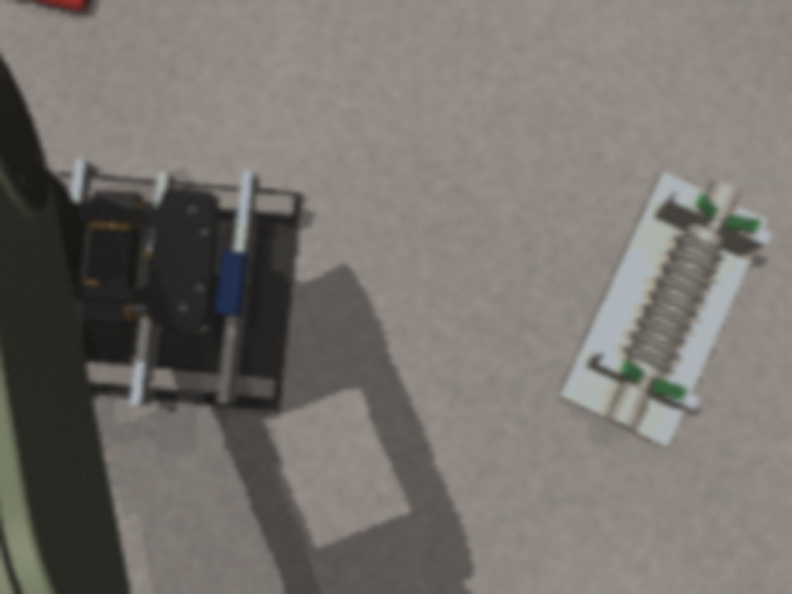

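Call:
{"name": "play_rows", "arguments": {"travel": [[1.6,0,-0.6],[0,0,0],[0,0,0],[0,0,0],[0,0,0]], "delta_rot": [[-1.0,0.7,-0.6],[0,0,0],[0,0,0],[0,0,0],[0,0,0]], "gripper": [0.45,0.45,0.45,0.45,0.45]}}

```text
clock: 3.6
tool_pos: [0.5007, 0.2431, 0.1374]
orientation: [-1.166, 1.283, -1.282]
force: [0.0, 0.9, -0.5]
finger_gap: 0.451
```

```bash
python3 go.py .5027 .2467 .068 -95.4
```

```text
t 3.6 pos [0.5007 0.2431 0.1374] F [ 0.   0.9 -0.5] gap 0.451 j [ 0.3   0.26  1.67 -0.    1.22  1.97]
travel cm [-0.4   6.94  0.2 ] norm 6.95 rot deg [ 0.24 -0.27  0.2 ]
```

Call:
{"name": "play_rows", "arguments": {"travel": [[-0.3,1.7,0.2],[0,2.2,0],[0,2,0],[0,0.6,0],[0,0,0]], "delta_rot": [[0.2,-0.2,0.2],[0,0,0],[0,0,0],[0,0,0],[0,0,0]], "gripper": [0.45,0.45,0.45,0.45,0.45]}}

```text
clock: 4.02
tool_pos: [0.5105, 0.2469, 0.0791]
orientation: [-1.144, 1.272, -1.284]
force: [-0.5, 0.3, -0.2]
finger_gap: 0.452
```

```bash
python3 go.py .5027 .2467 .068 -95.4
python3 - <<'E'
from h import *
for n,(x0,y0,x1,y1),f in [("side",(170,190,350,320),4)]:
    c=r.camera(n);cv2.imwrite(f"pics/{n}2.png",cv2.resize(c["img"][y0:y1,x0:x1],None,fx=f,fy=f,interpolation=cv2.INTER_CUBIC))
E
python3 go.py .5027 .2467 .068 -95.4
```

```text
t 4.02 pos [0.5105 0.2469 0.0791] F [-0.5  0.3 -0.2] gap 0.452 j [0.3  0.34 1.7  0.   1.08 1.97]
travel cm [ 0.1   1.1  -0.79] norm 1.35 rot deg [-0.92 -0.21 -0.41]
t 4.07 pos [0.5107 0.2469 0.0797] F [ 0.1  0.7 -0.2] gap 0.454 j [0.3  0.34 1.7  0.   1.08 1.97]
travel cm [ 0.11  1.15 -0.81] norm 1.41 rot deg [-0.95 -0.21 -0.42]
```

View pics/side2.png

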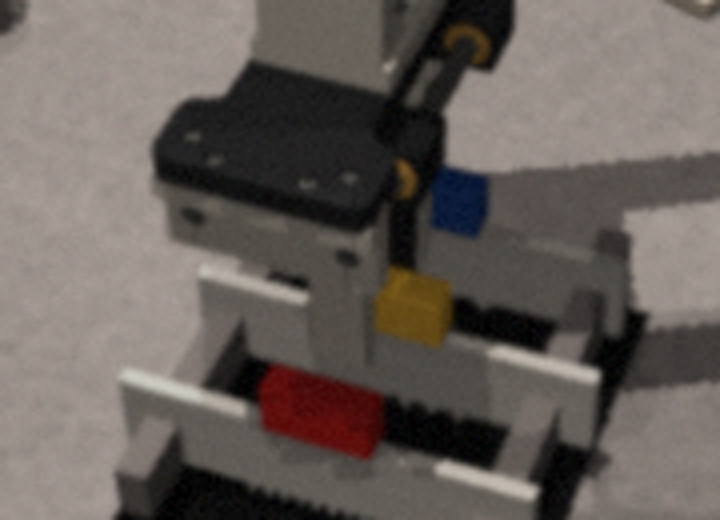

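Call:
{"name": "play_rows", "arguments": {"travel": [[0.1,0.5,-0.7],[0,0.4,0],[0,0,0],[0,0,0],[0,0,0]], "delta_rot": [[-0.9,-0.2,-0.4],[0,0,0],[0,0,0],[0,0,0],[0,0,0]], "gripper": [0.45,0.45,0.45,0.45,0.45]}}

```text
clock: 4.48
tool_pos: [0.5061, 0.2477, 0.0745]
orientation: [-1.157, 1.274, -1.279]
force: [0.3, 0.2, -0.6]
finger_gap: 0.45
```

```bash
python3 go.py .5027 .2467 .068 -95.4
python3 - <<'E'
from h import *
for n,(x0,y0,x1,y1),f in [("side",(170,190,350,320),4)]:
    c=r.camera(n);cv2.imwrite(f"pics/{n}3.png",cv2.resize(c["img"][y0:y1,x0:x1],None,fx=f,fy=f,interpolation=cv2.INTER_CUBIC))
E
python3 go.py .5027 .2467 .068 -95.4
```

```text
t 4.48 pos [0.5061 0.2477 0.0745] F [ 0.3  0.2 -0.6] gap 0.45 j [0.3  0.35 1.7  0.   1.09 1.97]
travel cm [ 0.13  0.65 -0.33] norm 0.74 rot deg [-0.37  0.02 -0.15]
t 4.53 pos [0.5062 0.2478 0.0746] F [-0.4 -0.1 -0.4] gap 0.45 j [0.3  0.35 1.7  0.   1.09 1.97]
travel cm [ 0.14  0.66 -0.35] norm 0.76 rot deg [-0.38  0.02 -0.16]
```

View pics/side3.png

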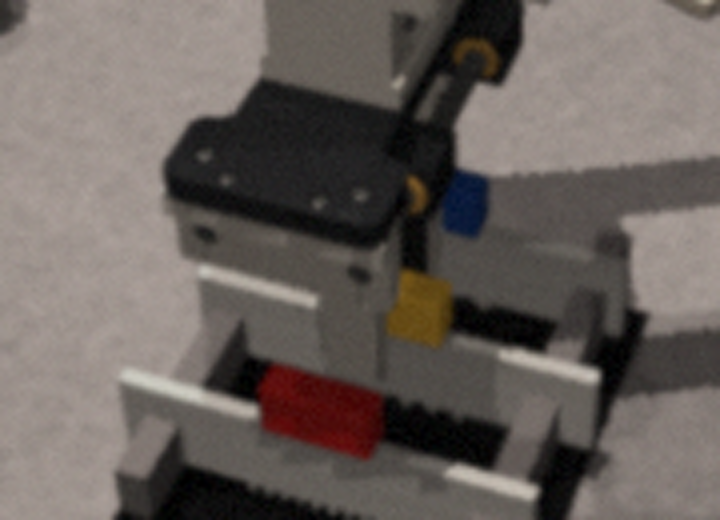

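Call:
{"name": "play_rows", "arguments": {"travel": [[0.15,0.5,-0.5],[0,0.2,0],[0,0,0],[0,0,0],[0,0,0]], "delta_rot": [[-0.5,0,-0.2],[0,0,0],[0,0,0],[0,0,0],[0,0,0]], "gripper": [0.45,0.45,0.45,0.45,0.45]}}

```text
clock: 4.95
tool_pos: [0.5009, 0.2468, 0.0674]
orientation: [-1.165, 1.279, -1.277]
force: [0.5, 0.6, 0.1]
finger_gap: 0.45
```

```bash
python3 go.py .5027 .2467 .068 -95.4
```

```text
t 4.95 pos [0.5009 0.2468 0.0674] F [0.5 0.6 0.1] gap 0.45 j [0.3  0.35 1.71 0.   1.08 1.97]
travel cm [-0.01 -0.06  0.18] norm 0.19 rot deg [0.12 0.02 0.04]
```

Well placed. Close.

Call:
{"name": "play_rows", "arguments": {"travel": [[0,0,0.15],[0,0,0],[0,0,0],[0,0,0],[0,0,0]], "delta_rot": [[0,0,0],[0,0,0],[0,0,0],[0,0,0],[0,0,0]], "gripper": [0.3,0,0,0,0]}}

```text
clock: 5.37
tool_pos: [0.5028, 0.2468, 0.0674]
orientation: [-1.164, 1.28, -1.277]
force: [-0.7, 2.6, -1.9]
finger_gap: 0.147
```

Call:
{"name": "play_rows", "arguments": {"travel": [[0,0,0],[0,0,0],[0,0,0],[0,0,0],[0,0,0]], "delta_rot": [[0,0,0],[0,0,0],[0,0,0],[0,0,0],[0,0,0]], "gripper": [0,0,0,0,0]}}

```text
clock: 5.78
tool_pos: [0.5028, 0.2469, 0.0674]
orientation: [-1.164, 1.28, -1.278]
force: [-0.6, 1.0, 0.1]
finger_gap: 0.148
```

```bash
python3 go.py .5027 .2467 .12 -95.4
```

```text
t 5.78 pos [0.5028 0.2469 0.0674] F [-0.6  1.   0.1] gap 0.148 j [0.3  0.36 1.71 0.   1.08 1.97]
travel cm [ 0.02 -5.26 -0.02] norm 5.26 rot deg [ 0.1  -0.04 -0.01]
```

Call:
{"name": "play_rows", "arguments": {"travel": [[0,-0.5,0],[0,-0.8,0],[0,-0.8,0],[0,-0.8,0],[0,-0.8,0]], "delta_rot": [[0,0,0],[0,0,0],[0,0,0],[0,0,0],[0,0,0]], "gripper": [0,0,0,0,0]}}

```text
clock: 6.2
tool_pos: [0.5005, 0.2465, 0.1048]
orientation: [-1.169, 1.284, -1.276]
force: [-0.8, -1.0, -1.2]
finger_gap: 0.148
```

```bash
python3 go.py .5027 .2467 .2 -95.4
```

```text
t 6.2 pos [0.5005 0.2465 0.1048] F [-0.8 -1.  -1.2] gap 0.148 j [0.3  0.3  1.69 0.   1.16 1.97]
travel cm [-0.02 -9.52  0.15] norm 9.52 rot deg [ 0.43 -0.03  0.09]
```

Call:
{"name": "play_rows", "arguments": {"travel": [[0,-2,0.1],[0,-2.5,0],[0,-2.5,0],[0,-1.5,0],[0,0,0]], "delta_rot": [[0.4,0,0],[0,0,0],[0,0,0],[0,0,0],[0,0,0]], "gripper": [0,0,0,0,0]}}

```text
clock: 6.62
tool_pos: [0.5019, 0.2454, 0.1988]
orientation: [-1.164, 1.274, -1.282]
force: [1.1, -0.4, -0.7]
finger_gap: 0.148
```

```bash
python3 go.py .4867 -.093 .185 -116.8
python3 - <<'E'
from h import *
for n in ("side","top"):
    c=r.camera(n);cv2.imwrite(f"pics/{n}4.png",c["img"])
E
```

```text
t 6.62 pos [0.5019 0.2454 0.1988] F [ 1.1 -0.4 -0.7] gap 0.148 j [ 0.3   0.19  1.61 -0.    1.33  1.97]
travel cm [33.83  1.49  1.65] norm 33.9 rot deg [-0.2  21.43  0.15]
```

View pics/side4.png

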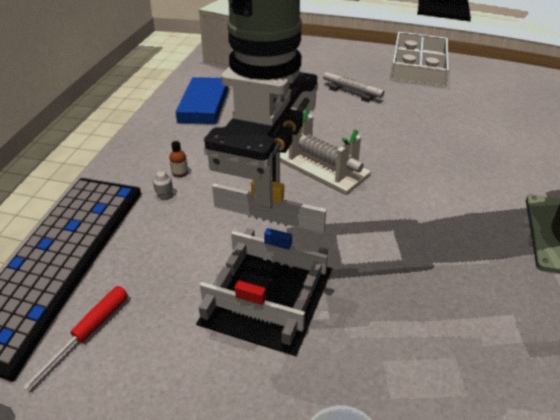

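Call:
{"name": "play_rows", "arguments": {"travel": [[2,0,0.2],[3.5,0,0.2],[3.5,0,0.3],[3.5,0,0.3],[3.5,0,0.3]], "delta_rot": [[0,0,0],[0,1.5,0],[0,1.5,0],[0,1.5,0],[0,1.5,0]], "gripper": [0,0,0,0,0]}}

```text
clock: 7.13
tool_pos: [0.4876, 0.085, 0.1887]
orientation: [-1.127, 1.356, -1.345]
force: [0.7, 0.1, -1.3]
finger_gap: 0.146
```

```bash
python3 go.py .4867 -.093 .185 -116.8
```

```text
t 7.13 pos [0.4876 0.085  0.1887] F [ 0.7  0.1 -1.3] gap 0.146 j [-0.    0.08  1.76 -0.    1.31  1.76]
travel cm [17.49  0.44  3.27] norm 17.8 rot deg [ 0.68 15.91  0.47]
```

Call:
{"name": "play_rows", "arguments": {"travel": [[2.8,-0.2,0.6],[2.8,0,0.7],[2.8,0,0.9],[2,0,0.8],[1,0,0.5]], "delta_rot": [[0.3,3,0.2],[0.3,3,0.2],[0,3,0],[0,3,0],[0,2,0]], "gripper": [0,0,0,0,0]}}

```text
clock: 7.55
tool_pos: [0.4806, -0.0437, 0.1813]
orientation: [-0.979, 1.547, -1.527]
force: [-0.4, -0.8, -0.8]
finger_gap: 0.144
```

```bash
python3 go.py .4867 -.093 .185 -116.8
```

```text
t 7.55 pos [ 0.4806 -0.0437  0.1813] F [-0.4 -0.8 -0.8] gap 0.144 j [-0.27  0.06  1.8  -0.    1.3   1.76]
travel cm [ 4.18 -0.38  2.68] norm 4.98 rot deg [1.06 0.99 0.48]
```

Call:
{"name": "play_rows", "arguments": {"travel": [[1.9,-0.3,1.3],[1.7,-0.1,1.1],[0.4,0,0.2],[0,0,0],[0,0,0]], "delta_rot": [[1,0.5,0.4],[0,0,0],[0,0,0],[0,0,0],[0,0,0]], "gripper": [0,0,0,0,0]}}

```text
clock: 7.97
tool_pos: [0.4796, -0.0944, 0.1764]
orientation: [-0.964, 1.56, -1.536]
force: [-0.2, 0.6, -0.8]
finger_gap: 0.146
```

```bash
python3 go.py .4867 -.093 .185 -116.8
```

```text
t 7.97 pos [ 0.4796 -0.0944  0.1764] F [-0.2  0.6 -0.8] gap 0.146 j [-0.37  0.08  1.79 -0.    1.29  1.67]
travel cm [-0.44 -0.87  0.56] norm 1.12 rot deg [1.02 0.03 0.22]
```

Call:
{"name": "play_rows", "arguments": {"travel": [[-0.35,-0.4,0.5],[0,0,0],[0,0,0],[0,0,0],[0,0,0]], "delta_rot": [[1,0,0.2],[0,0,0],[0,0,0],[0,0,0],[0,0,0]], "gripper": [0,0,0,0,0]}}

```text
clock: 8.38
tool_pos: [0.4849, -0.0889, 0.1788]
orientation: [-0.955, 1.544, -1.538]
force: [0.2, -0.7, -1.2]
finger_gap: 0.149
```

```bash
cat > look.py <<'E'
from h import *
import sys
k=sys.argv[1]
boxes={"side":(250,60,390,200,4),"top":(290,180,420,320,4)}
for n in ("side","top"):
    x0,y0,x1,y1,f=boxes[n]
    c=r.camera(n);cv2.imwrite(f"pics/{n}{k}.png",cv2.resize(c["img"][y0:y1,x0:x1],None,fx=f,fy=f,interpolation=cv2.INTER_CUBIC))
    for t in ("leaf_yellow","stand"):
        print(n,t,[(np.round(d["point"],4).tolist(),round(d["conf"],2)) for d in r.landmark_of(t,c)][:1])
E
python3 go.py .4867 -.093 .18 -116.8;python3 look.py 5
```

```text
t 8.38 pos [ 0.4849 -0.0889  0.1788] F [ 0.2 -0.7 -1.2] gap 0.149 j [-0.36  0.08  1.79  0.    1.28  1.67]
travel cm [ 0.29 -0.12  0.34] norm 0.46 rot deg [ 0.19  0.32 -0.05]
side leaf_yellow [([0.4847, -0.087, 0.1305], 0.85)]
side stand [([0.4879, -0.0849, 0.1334], 0.74)]
top leaf_yellow [([0.4854, -0.0877, 0.137], 0.68)]
top stand [([0.4884, -0.091, -0.0016], 0.73)]
```

View pics/side5.png

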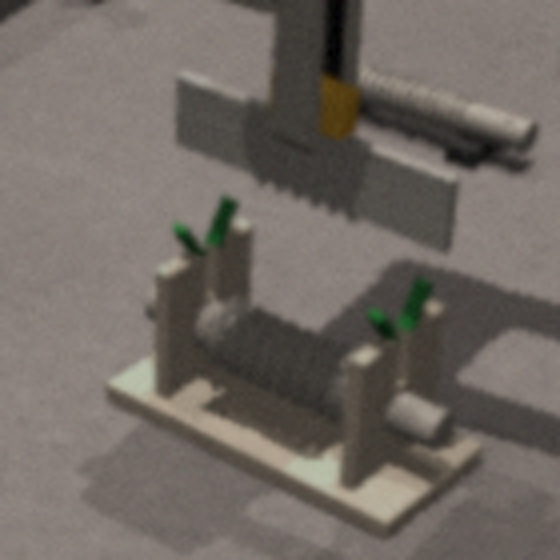

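View pics/top5.png

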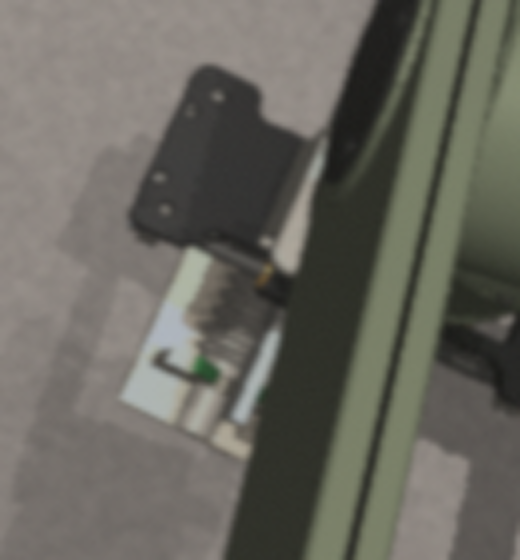

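```bash
cat > green.py <<'E'
from h import *
import pickle
from scipy.optimize import least_squares
cs=pickle.load(open("cams.pkl","rb"))
boxes={"side":(270,90,380,200),"top":(300,190,400,310)}
G={}
for n,c in cs.items():
    im=c["img"].astype(float);g=im[...,1]-np.maximum(im[...,0],im[...,2])
    x0,y0,x1,y1=boxes[n];m=np.zeros(g.shape,np.uint8);m[y0:y1,x0:x1]=(g[y0:y1,x0:x1]>22)
    k,l,st,_=cv2.connectedComponentsWithStats(m)
    L=[]
    for i in range(1,k):
        if st[i,4]<6: continue
        ys,xs=np.where(l==i);w=g[ys,xs];L.append((np.average(xs,weights=w),np.average(ys,weights=w),st[i,4]))
    G[n]=np.array(L);print(n,G[n].round(1).tolist())
q=[.4867,-.093,0,-.4676]
def W(p,L):
    c,s=np.cos(p[3]),np.sin(p[3]);L=np.atleast_2d(L)
    return np.c_[c*L[:,0]-s*L[:,1],s*L[:,0]+c*L[:,1],L[:,2]]+np.array(p[:3])
pts=np.array([[a*.056,b*.0095,.0915] for a in (1,-1) for b in (1,-1)])
for n in G: print(n,proj(cs[n],W(q,pts)).round(1).tolist())
def match(n,p):
    P=proj(cs[n],W(p,pts));return [np.argmin(np.hypot(*(G[n][:,:2]-u).T)) for u in P]
M={n:match(n,q) for n in G};print(M)
for use in (["top"],["side"],["side","top"]):
    f=lambda p:np.concatenate([(proj(cs[n],W([p[0],p[1],0,p[2]],pts))-G[n][M[n],:2]).ravel() for n in use])
    s=least_squares(f,[q[0],q[1],q[3]]);print(use,s.x.round(4),np.degrees(s.x[2]).round(2),s.fun.round(1).tolist())
E
python3 green.py
```

```text
side [[304.6, 115.0, 46.0], [294.7, 117.1, 11.0], [353.0, 135.9, 56.0], [343.8, 138.6, 10.0]]
top [[363.0, 221.2, 16.0], [374.8, 227.4, 24.0], [340.5, 271.5, 20.0], [352.2, 277.5, 26.0]]
side [[298.6, 118.5], [304.9, 114.7], [347.2, 139.8], [353.2, 135.5]]
top [[366.3, 222.9], [374.8, 226.9], [343.8, 272.8], [352.4, 277.0]]
{'side': [np.int64(1), np.int64(0), np.int64(3), np.int64(2)], 'top': [np.int64(0), np.int64(1), np.int64(2), np.int64(3)]}
['top'] [ 0.4877 -0.0896 -0.4682] -26.82 [1.6, 1.2, -1.6, -0.9, 1.5, 0.8, -1.5, -1.0]
['side'] [ 0.4905 -0.0937 -0.4784] -27.41 [2.2, 0.8, -1.4, -0.8, 1.1, 0.8, -1.9, -0.7]
['side', 'top'] [ 0.489  -0.0905 -0.4721] -27.05 [2.5, 1.8, -1.1, 0.2, 1.8, 1.8, -1.3, 0.2, 2.2, 0.6, -1.1, -1.5, 1.9, 0.0, -1.1, -1.7]
```

```bash
cat >> green.py <<'E'
print("free lip")
def P5(p): return np.array([[a*.056,b*p[3],p[4]] for a in (1,-1) for b in (1,-1)])
for use in (["top"],["side","top"]):
    f=lambda p:np.concatenate([(proj(cs[n],W([p[0],p[1],0,p[2]],P5(p)))-G[n][M[n],:2]).ravel() for n in use]+[[(p[4]-.0915)*200]])
    s=least_squares(f,[q[0],q[1],q[3],.0095,.0915]);print(use,s.x.round(4),np.degrees(s.x[2]).round(2),s.fun.round(1).tolist())
for n,(x0,y0,x1,y1) in {"top":(315,205,395,300),"side":(270,95,380,195)}.items():
  f=6;im=cv2.resize(cs[n]["img"][y0:y1,x0:x1],None,fx=f,fy=f,interpolation=cv2.INTER_CUBIC);im=cv2.convertScaleAbs(im,alpha=1.4)
  for p,col in (([.4867,-.093,0,-.4676],(0,0,255)),([.4885,-.0895,0,-.471],(255,0,0))):
    def line(L):
        uv=((proj(cs[n],W(p,L))-[x0,y0]+.5)*f).round().astype(int);cv2.polylines(im,[uv.reshape(-1,1,2)],False,col,1,cv2.LINE_AA)
    h=.085;w=.04
    for t in (0,.01): line([[h,w,t],[h,-w,t],[-h,-w,t],[-h,w,t],[h,w,t]])
    for sx in (.056,-.056):
        line([[sx,.015,.101],[sx,.004,.082],[sx,.004,.06]]);line([[sx,-.015,.101],[sx,-.004,.082],[sx,-.004,.06]])
    line([[h,0,.046],[-h,0,.046]])
  cv2.imwrite(f"pics/{n}_ov.png",im)
E
python3 green.py | sed -n '/free/,$p'
```

```text
free lip
['top'] [ 0.4877 -0.0895 -0.4685  0.0131  0.0919] -26.84 [-0.0, 0.4, 0.0, -0.2, -0.2, -0.0, 0.2, -0.2, 0.1]
['side', 'top'] [ 0.4887 -0.0889 -0.4725  0.0127  0.0944] -27.07 [1.4, 1.6, -0.0, -1.4, 0.9, 1.6, -0.1, -1.4, 0.3, -0.1, -0.1, -0.9, -0.1, -0.6, -0.2, -0.9, 0.6]
```

View pics/top_ov.png

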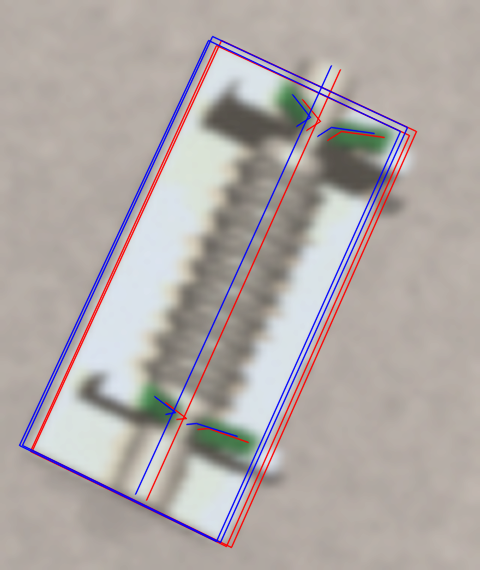

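View pics/side_ov.png

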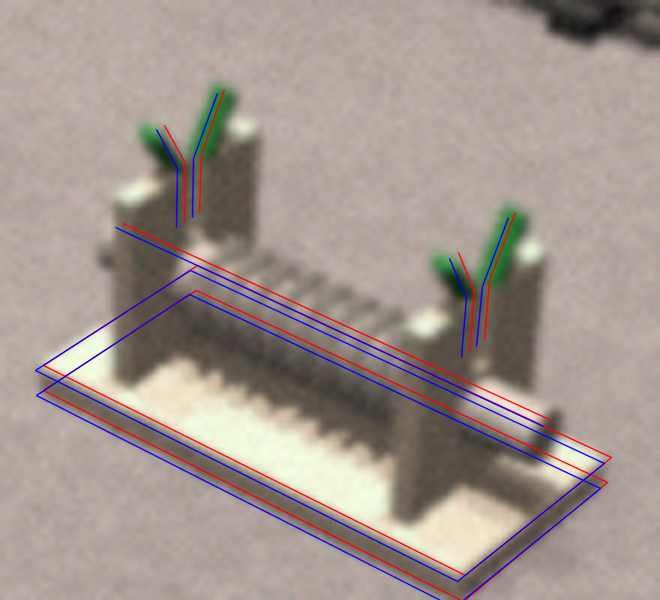

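```bash
python3 go.py .488 -.0905 .178 -116.9
```

```text
t 8.68 pos [ 0.4849 -0.0896  0.1788] F [ 0.3 -0.5 -0.4] gap 0.145 j [-0.36  0.08  1.79  0.    1.28  1.67]
travel cm [-0.06  0.08  0.32] norm 0.33 rot deg [ 0.19  0.36 -0.04]
```

Call:
{"name": "play_rows", "arguments": {"travel": [[-0.05,0,0.4],[0,0.3,0],[0,0,0],[0,0,0],[0,0,0]], "delta_rot": [[0.2,0.4,0],[0,0,0],[0,0,0],[0,0,0],[0,0,0]], "gripper": [0,0,0,0,0]}}

```text
clock: 9.1
tool_pos: [0.4892, -0.0915, 0.1754]
orientation: [-0.947, 1.547, -1.548]
force: [0.7, -0.1, -1.1]
finger_gap: 0.147
```

```bash
cat > ov.py <<'E'
from h import *
import sys
k=sys.argv[1]
o=r.get_obs();M=R.from_rotvec(o["orientation"]).as_matrix();T=np.array(o["tool_pos"])
dz=float(sys.argv[2]) if len(sys.argv)>2 else 0
B=np.c_[M[:,2],M[:,0],-M[:,1]]  # leaf x=tool z, leaf y=tool x, z=-tool y
leaf=lambda L:(np.array(L)-[0,0,.0474])@B.T+T
a=np.radians(-26.9);S=lambda L:np.array(L)@np.array([[np.cos(a),np.sin(a),0],[-np.sin(a),np.cos(a),0],[0,0,1]])+[.488,-.0905,0]
boxes={"side":(260,65,385,195),"top":(300,190,420,310)}
for n,(x0,y0,x1,y1) in boxes.items():
    f=5;c=r.camera(n);im=cv2.resize(c["img"][y0:y1,x0:x1],None,fx=f,fy=f,interpolation=cv2.INTER_CUBIC)[:600,:800]
    im=cv2.convertScaleAbs(im,alpha=1.4);raw=im.copy()
    def line(P,col):
        uv=((proj(c,P)-[x0,y0]+.5)*f).round().astype(int);cv2.polylines(im,[uv.reshape(-1,1,2)],False,col,1,cv2.LINE_AA)
    for y in (.003,-.003): line(leaf([[.075,y,0],[.075,y,.035],[-.075,y,.035],[-.075,y,0],[.075,y,0]]),(0,0,255))
    for sx in (.056,-.056):
        for b in (1,-1): line(S([[sx,b*.015,.101],[sx,b*.004,.082],[sx,b*.004,.06]]),(255,0,0))
    cv2.imwrite(f"pics/{n}{k}.png",im);cv2.imwrite(f"pics/{n}{k}r.png",raw)
E
python3 ov.py 6;python3 go.py .488 -.0905 .15 -116.9
```

```text
t 9.2 pos [ 0.4892 -0.0915  0.1755] F [ 0.  -0.4 -1. ] gap 0.148 j [-0.36  0.09  1.78  0.    1.27  1.68]
travel cm [-0.03  2.55 -0.16] norm 2.55 rot deg [-0.05 -0.13 -0.04]
```

View pics/side6.png

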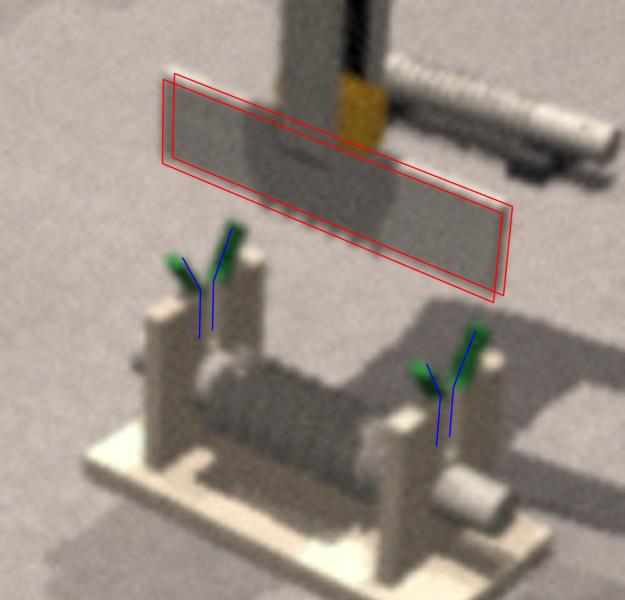

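View pics/top6.png

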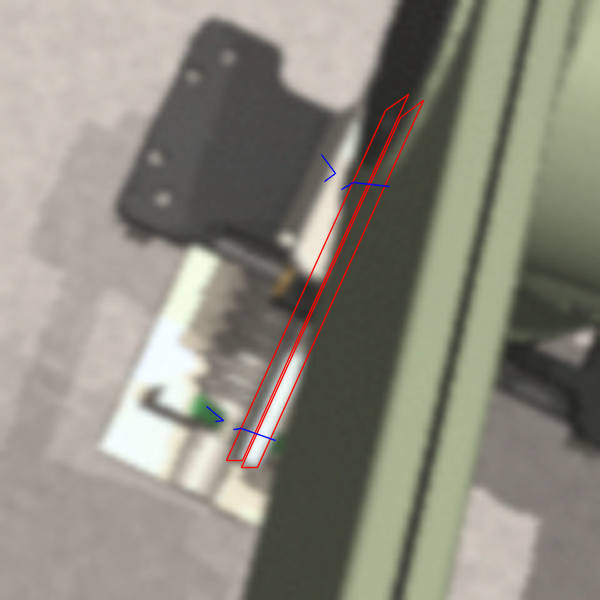

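Call:
{"name": "play_rows", "arguments": {"travel": [[0,0.5,-0.1],[0,0.7,0],[0,0.7,0],[0,0.3,0],[0,0,0]], "delta_rot": [[0,-0.1,0],[0,0,0],[0,0,0],[0,0,0],[0,0,0]], "gripper": [0,0,0,0,0]}}

```text
clock: 9.62
tool_pos: [0.488, -0.0909, 0.1511]
orientation: [-0.948, 1.546, -1.546]
force: [-0.6, 0.4, -0.7]
finger_gap: 0.146
```

```bash
python3 go.py .488 -.0905 .135 -116.9
```

```text
t 9.62 pos [ 0.488  -0.0909  0.1511] F [-0.6  0.4 -0.7] gap 0.146 j [-0.36  0.11  1.81  0.    1.22  1.68]
travel cm [-0.04  1.61 -0.02] norm 1.61 rot deg [-0.04 -0.02 -0.04]
```

Call:
{"name": "play_rows", "arguments": {"travel": [[0,0.4,0],[0,0.4,0],[0,0.4,0],[0,0.2,0],[0,0,0]], "delta_rot": [[0,0,0],[0,0,0],[0,0,0],[0,0,0],[0,0,0]], "gripper": [0,0,0,0,0]}}

```text
clock: 10.03
tool_pos: [0.4876, -0.0907, 0.1348]
orientation: [-0.949, 1.547, -1.545]
force: [-0.8, -1.1, -2.2]
finger_gap: 0.151
```

```bash
python3 ov.py 7;python3 go.py .488 -.0905 .128 -116.9
```

```text
t 10.13 pos [ 0.4878 -0.0908  0.1353] F [-0.3 -0.6 -1.7] gap 0.146 j [-0.36  0.14  1.82  0.    1.18  1.68]
travel cm [-0.03  0.73  0.  ] norm 0.73 rot deg [ 0.01 -0.02 -0.03]
```

View pics/side7r.png

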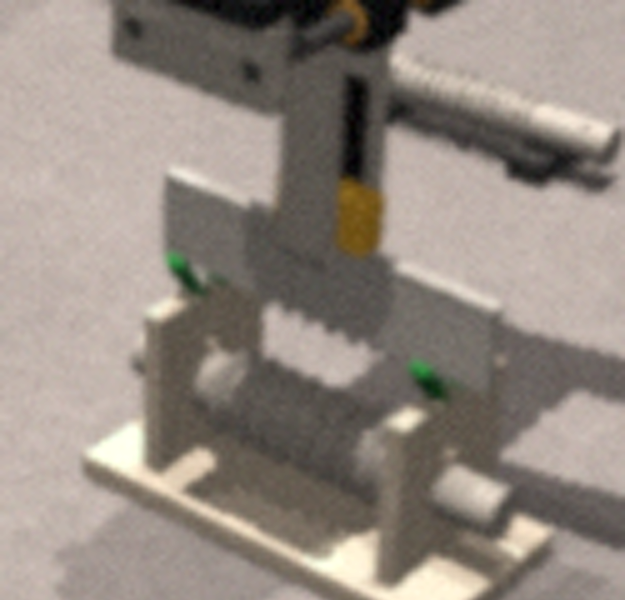

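View pics/top7r.png

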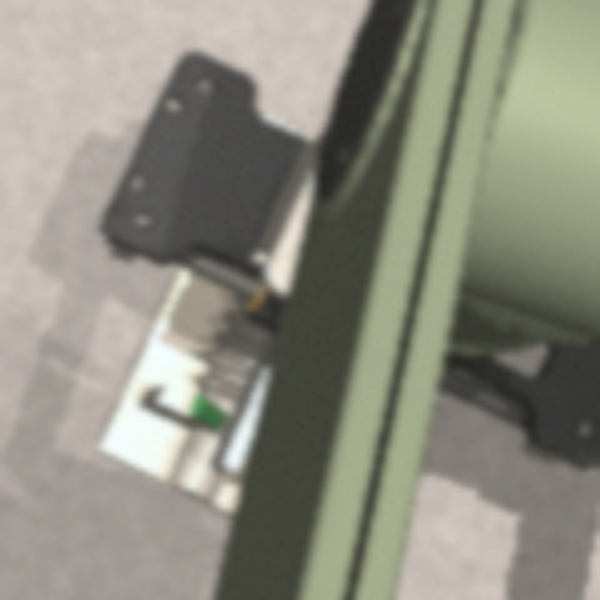

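Call:
{"name": "play_rows", "arguments": {"travel": [[-0.03,0.25,0],[0,0.25,0],[0,0.2,0],[0,0,0],[0,0,0]], "delta_rot": [[0,0,0],[0,0,0],[0,0,0],[0,0,0],[0,0,0]], "gripper": [0,0,0,0,0]}}

```text
clock: 10.55
tool_pos: [0.4888, -0.0908, 0.1285]
orientation: [-0.947, 1.545, -1.547]
force: [-0.2, 0.1, -0.5]
finger_gap: 0.148
```

```bash
python3 -c "
from h import *
o=r.get_obs();print(o['force'],o['ft_torque'])";python3 go.py .488 -.0905 .12 -116.9
```

```text
[-0.20154466  0.07345742 -0.54631171] [ 0.0859675   0.04853484 -0.04364495]
t 10.55 pos [ 0.4888 -0.0908  0.1285] F [-0.2  0.1 -0.5] gap 0.148 j [-0.36  0.14  1.83  0.    1.17  1.68]
travel cm [ 0.01  0.85 -0.09] norm 0.86 rot deg [-0.12 -0.02 -0.05]
```

Slot mouth passed with no contact force so far (leaf underside about z = 81 mm). Continue.

Call:
{"name": "play_rows", "arguments": {"travel": [[0,0.25,-0.05],[0,0.25,0],[0,0.2,0],[0,0,0],[0,0,0]], "delta_rot": [[-0.1,0,0],[0,0,0],[0,0,0],[0,0,0],[0,0,0]], "gripper": [0,0,0,0,0]}}

```text
clock: 10.97
tool_pos: [0.4887, -0.091, 0.1213]
orientation: [-0.948, 1.545, -1.547]
force: [-0.4, -0.3, -1.5]
finger_gap: 0.145
```

```bash
python3 -c "
from h import *
o=r.get_obs();print(o['force'],o['ft_torque'])";python3 ov.py 8; python3 go.py .488 -.0905 .113 -116.9
```

```text
[-0.40567803 -0.28697067 -1.48155495] [ 0.0048066   0.04063841 -0.01902042]
t 11.07 pos [ 0.4887 -0.091   0.1214] F [-1.2  0.5 -1.6] gap 0.147 j [-0.36  0.15  1.83  0.    1.15  1.68]
travel cm [-0.02  0.84 -0.09] norm 0.84 rot deg [-0.07 -0.   -0.01]
```

View pics/side8r.png

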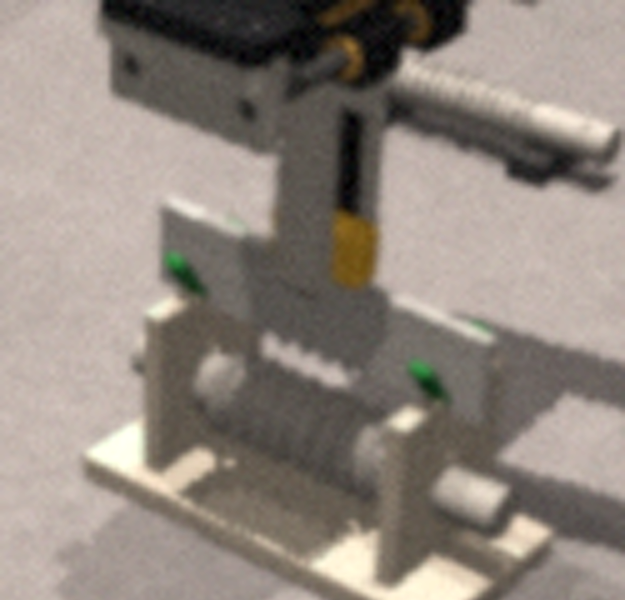

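Call:
{"name": "play_rows", "arguments": {"travel": [[0,0.25,-0.06],[0,0.25,0],[0,0.2,0],[0,0,0],[0,0,0]], "delta_rot": [[0,0,0],[0,0,0],[0,0,0],[0,0,0],[0,0,0]], "gripper": [0,0,0,0,0]}}

```text
clock: 11.48
tool_pos: [0.4881, -0.0907, 0.1136]
orientation: [-0.948, 1.545, -1.547]
force: [-0.1, -0.5, -1.5]
finger_gap: 0.149
```

```bash
python3 go.py .488 -.0905 .1065 -116.9
```

```text
t 11.48 pos [ 0.4881 -0.0907  0.1136] F [-0.1 -0.5 -1.5] gap 0.149 j [-0.36  0.16  1.84  0.    1.14  1.68]
travel cm [-0.02  0.71 -0.02] norm 0.71 rot deg [-0.07 -0.   -0.01]
```

Call:
{"name": "play_rows", "arguments": {"travel": [[0,0.15,0],[0,0.15,0],[0,0,0],[0,0,0],[0,0,0]], "delta_rot": [[0,0,0],[0,0,0],[0,0,0],[0,0,0],[0,0,0]], "gripper": [0,0,0,0,0]}}

```text
clock: 11.9
tool_pos: [0.4881, -0.0907, 0.1102]
orientation: [-0.948, 1.545, -1.547]
force: [-0.7, 0.1, -1.2]
finger_gap: 0.145
```

```bash
python3 go.py .488 -.0905 .1065 -116.9
```

```text
t 11.9 pos [ 0.4881 -0.0907  0.1102] F [-0.7  0.1 -1.2] gap 0.145 j [-0.36  0.17  1.84  0.    1.13  1.68]
travel cm [-0.01  0.37 -0.02] norm 0.37 rot deg [-0.07  0.   -0.01]
```

Call:
{"name": "play_rows", "arguments": {"travel": [[0,0.12,0],[0,0.1,0],[0,0,0],[0,0,0],[0,0,0]], "delta_rot": [[0,0,0],[0,0,0],[0,0,0],[0,0,0],[0,0,0]], "gripper": [0,0,0,0,0]}}

```text
clock: 12.32
tool_pos: [0.4883, -0.0908, 0.108]
orientation: [-0.948, 1.544, -1.547]
force: [0.9, -0.6, -1.7]
finger_gap: 0.145
```

```bash
python3 go.py .488 -.0905 .1056 -116.9;python3 ov.py 9
```

```text
t 12.32 pos [ 0.4883 -0.0908  0.108 ] F [ 0.9 -0.6 -1.7] gap 0.145 j [-0.36  0.17  1.84  0.    1.12  1.68]
travel cm [-0.01  0.24 -0.04] norm 0.24 rot deg [-0.1   0.   -0.01]
```

View pics/side9r.png

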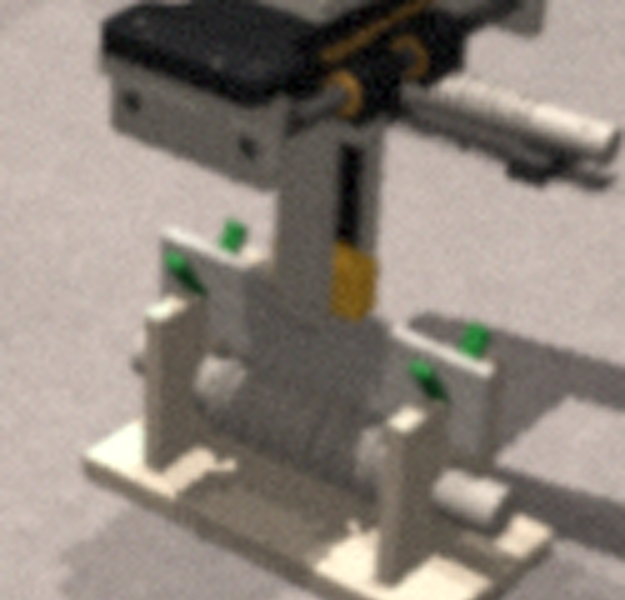

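Call:
{"name": "play_rows", "arguments": {"travel": [[0,0.1,0],[0,0,0],[0,0.05,0],[0,0,0],[0,0,0]], "delta_rot": [[0,0,0],[0,0,0],[0,0,0],[0,0,0],[0,0,0]], "gripper": [0,0,0,0,0]}}

```text
clock: 12.83
tool_pos: [0.4883, -0.0908, 0.1064]
orientation: [-0.948, 1.544, -1.547]
force: [-0.3, 0.2, -1.7]
finger_gap: 0.147
```

```bash
python3 go.py .488 -.0905 .1056 -116.9
```

```text
t 12.83 pos [ 0.4883 -0.0908  0.1064] F [-0.3  0.2 -1.7] gap 0.147 j [-0.36  0.17  1.84 -0.    1.12  1.68]
travel cm [-0.02  0.08 -0.04] norm 0.09 rot deg [-0.1   0.01 -0.01]
```

Call:
{"name": "play_rows", "arguments": {"travel": [[0,0.08,0],[0,0,0],[0,0,0],[0,0,0],[0,0,0]], "delta_rot": [[0,0,0],[0,0,0],[0,0,0],[0,0,0],[0,0,0]], "gripper": [0,0,0,0,0]}}

```text
clock: 13.25
tool_pos: [0.4883, -0.0908, 0.1056]
orientation: [-0.948, 1.544, -1.547]
force: [-0.1, 0.1, -1.7]
finger_gap: 0.147
```

Call:
{"name": "play_rows", "arguments": {"travel": [[0,0.08,0],[0,0,0],[0,0,0],[0,0,0],[0,0,0]], "delta_rot": [[0,0,0],[0,0,0],[0,0,0],[0,0,0],[0,0,0]], "gripper": [0,0,0,0,0]}}

```text
clock: 13.67
tool_pos: [0.4884, -0.0908, 0.1047]
orientation: [-0.948, 1.544, -1.547]
force: [-0.3, -0.3, -0.4]
finger_gap: 0.143
```

```bash
python3 go.py .488 -.0905 .1056 -116.9; python3 ov.py 10
```

```text
t 13.67 pos [ 0.4884 -0.0908  0.1047] F [-0.3 -0.3 -0.4] gap 0.143 j [-0.36  0.18  1.85 -0.    1.12  1.68]
travel cm [-0.01 -0.09 -0.05] norm 0.1 rot deg [-0.12  0.   -0.01]
```

View pics/side10.png

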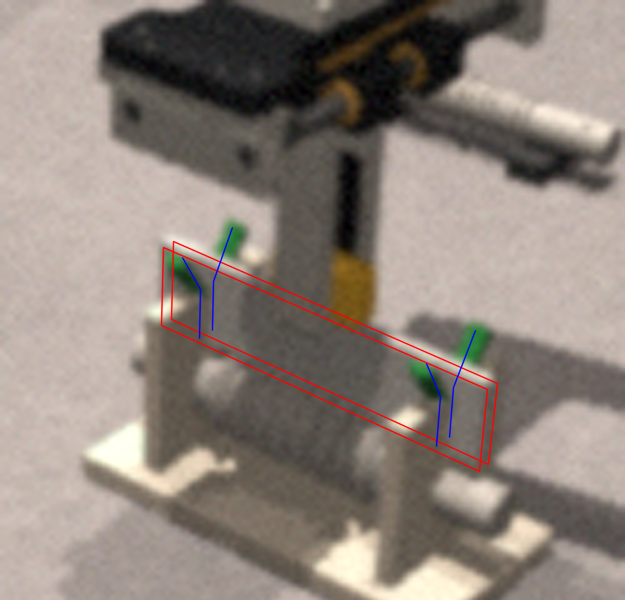

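Call:
{"name": "play_rows", "arguments": {"travel": [[0,0.08,0],[0,0,0],[0,0,0],[0,0,0],[0,0,0]], "delta_rot": [[0,0,0],[0,0,0],[0,0,0],[0,0,0],[0,0,0]], "gripper": [0,0,0,0,0]}}

```text
clock: 14.18
tool_pos: [0.4884, -0.0908, 0.1038]
orientation: [-0.948, 1.544, -1.547]
force: [0.1, -0.7, -2.1]
finger_gap: 0.146
```

```bash
python3 go.py .488 -.0905 .1056 -116.9; python3 -c "
from h import *
r.camera('top');print(r.get_obs()['force']);r.camera('top');print(r.get_obs()['force'])"
```

```text
t 14.18 pos [ 0.4884 -0.0908  0.1038] F [ 0.1 -0.7 -2.1] gap 0.146 j [-0.36  0.18  1.85 -0.    1.11  1.68]
travel cm [-0.01 -0.18 -0.05] norm 0.19 rot deg [-0.12  0.01 -0.01]
[-0.38381057 -0.5290027  -1.92594352]
[-0.05904015 -0.01450816 -1.59442507]
```

Call:
{"name": "play_rows", "arguments": {"travel": [[0,0.08,0],[0,0,0],[0,0,0],[0,0,0],[0,0,0]], "delta_rot": [[0,0,0],[0,0,0],[0,0,0],[0,0,0],[0,0,0]], "gripper": [0,0,0,0,0]}}

```text
clock: 14.7
tool_pos: [0.4884, -0.0908, 0.1033]
orientation: [-0.948, 1.544, -1.547]
force: [-0.7, 0.2, -1.2]
finger_gap: 0.146
```

Call:
{"name": "play_rows", "arguments": {"travel": [[0,0.06,0],[0,0,0],[0,0,0],[0,0,0],[0,0,0]], "delta_rot": [[0,0,0],[0,0,0],[0,0,0],[0,0,0],[0,0,0]], "gripper": [0,0,0,0,0]}}

```text
clock: 15.12
tool_pos: [0.4885, -0.0909, 0.1033]
orientation: [-0.948, 1.544, -1.547]
force: [-1.0, -0.8, 0.6]
finger_gap: 0.146
```

Call:
{"name": "play_rows", "arguments": {"travel": [[0,0,0],[0,0,0],[0,0,0],[0,0,0],[0,0,0]], "delta_rot": [[0,0,0],[0,0,0],[0,0,0],[0,0,0],[0,0,0]], "gripper": [0.2,0.25,0.35,0.45,0.45]}}

```text
clock: 15.53
tool_pos: [0.4896, -0.0911, 0.1036]
orientation: [-0.946, 1.542, -1.548]
force: [-0.5, 0.6, -1.5]
finger_gap: 0.422
```

```bash
python3 go.py .488 -.0905 .2 -116.9; python3 ov.py 11
```

```text
t 15.53 pos [ 0.4896 -0.0911  0.1036] F [-0.5  0.6 -1.5] gap 0.422 j [-0.36  0.18  1.85  0.    1.11  1.68]
travel cm [ 0.01 -9.64 -0.13] norm 9.64 rot deg [-0.27 -0.   -0.06]
```

View pics/side11r.png

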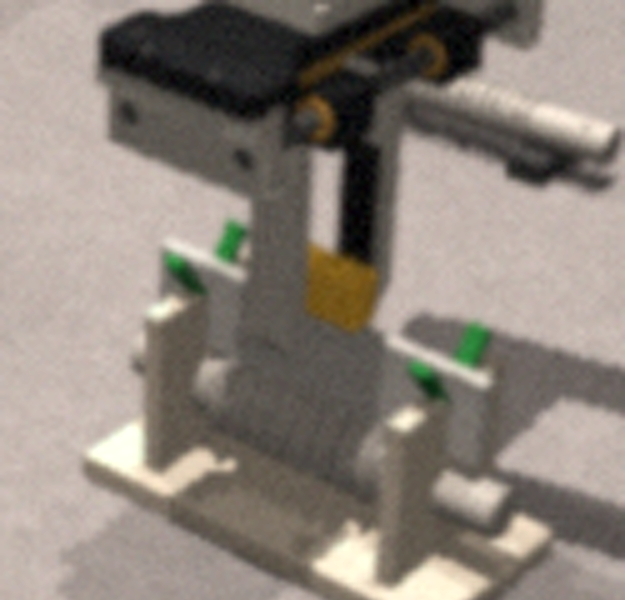

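Call:
{"name": "play_rows", "arguments": {"travel": [[0,-0.8,0],[0,-1.5,0],[0,-2.5,0],[0,-2.5,0],[0,-2.5,0]], "delta_rot": [[0,0,0],[0,0,0],[0,0,0],[0,0,0],[0,0,0]], "gripper": [0.45,0.45,0.45,0.45,0.45]}}

```text
clock: 16.05
tool_pos: [0.4838, -0.089, 0.1996]
orientation: [-0.956, 1.557, -1.539]
force: [-0.8, 0.4, -0.1]
finger_gap: 0.451
```

Call:
{"name": "play_rows", "arguments": {"travel": [[-3,-2,0],[-4,0,0],[-4,0,0],[-4,0,0],[-4,0,0]], "delta_rot": [[0,0,0],[0,0,0],[0,0,0],[0,0,0],[0,0,0]], "gripper": [0.45,0.45,0.45,0.45,0.45]}}

```text
clock: 16.47
tool_pos: [0.5776, 0.0774, 0.2344]
orientation: [-0.932, 1.548, -1.562]
force: [0.7, -0.4, -0.3]
finger_gap: 0.453
```

```bash
python3 ov.py 12; python3 look.py 12b; python3 go.py .488 -.0905 .2 -116.9
python3 - <<'E'
from h import *
c=r.camera("side");cv2.imwrite("pics/side12f.png",c["img"])
E
```

```text
side leaf_yellow [([0.4893, -0.0932, 0.0583], 0.74)]
side stand [([0.4835, -0.091, -0.0038], 0.91)]
top leaf_yellow [([0.4868, -0.0881, 0.0578], 0.81)]
top stand [([0.4883, -0.0935, -0.0026], 0.55)]
t 16.87 pos [0.576  0.0746 0.2328] F [-0.2 -0.4  0.2] gap 0.449 j [-0.02  0.21  1.52 -0.    1.4   2.04]
travel cm [18.71  3.27 -0.1 ] norm 18.99 rot deg [-0.42 -0.94 -0.03]
```

View pics/side12f.png

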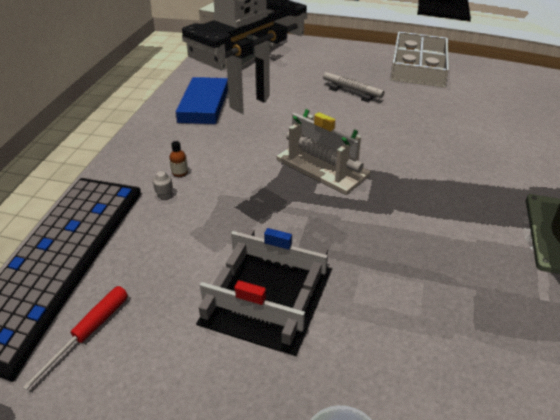

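View pics/top12r.png

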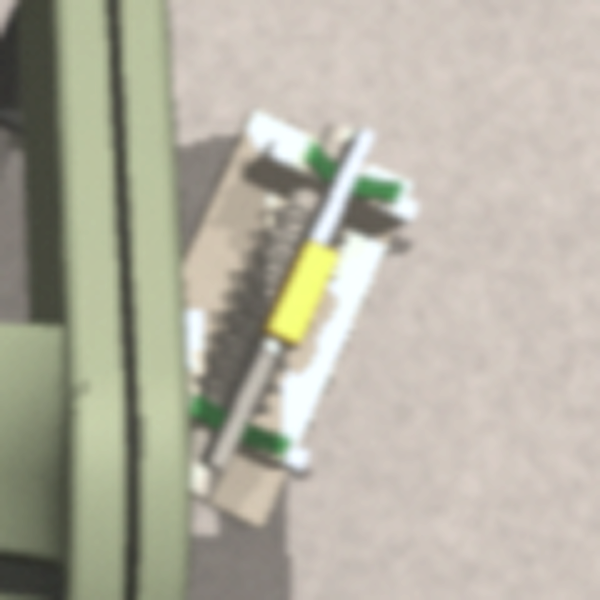

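Run:
```python
from h import *
a=np.radians(-26.9)
S=lambda L:np.array(L)@np.array([[np.cos(a),np.sin(a),0],[-np.sin(a),np.cos(a),0],[0,0,1]])+[.488,-.0905,0]
c=r.camera("side");x0,y0,x1,y1=265,95,385,195;f=6
im=cv2.convertScaleAbs(cv2.resize(c["img"][y0:y1,x0:x1],None,fx=f,fy=f,interpolation=cv2.INTER_CUBIC),alpha=1.4)
for z,col in ((.093,(0,0,255)),(.0975,(255,0,0))):
    for d in (0,):
        uv=((proj(c,S([[.075,0,z],[-.075,0,z]]))-[x0,y0]+.5)*f).round().astype(int);cv2.polylines(im,[uv.reshape(-1,1,2)],False,col,1,cv2.LINE_AA)
cv2.imwrite("pics/side13.png",im)
```

```text
(no output)
```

View pics/side13.png

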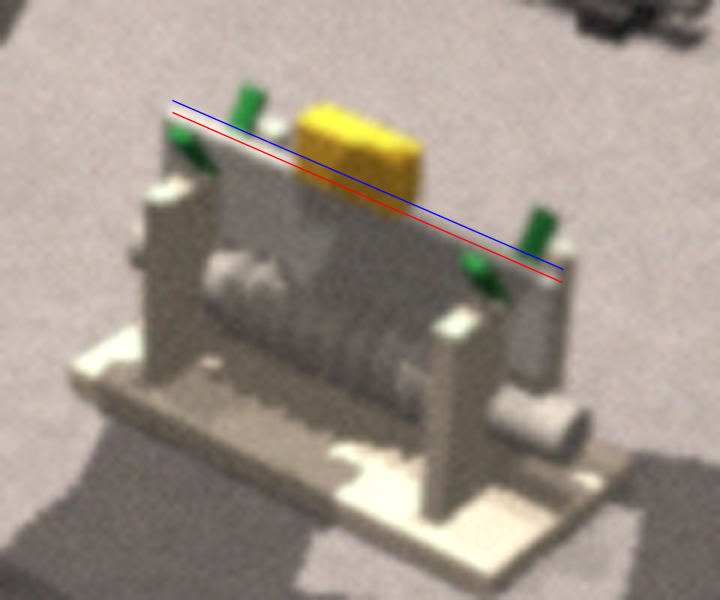

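Run:
```python
from h import *
from scipy.optimize import least_squares
cs={n:r.camera(n) for n in("side","top")}
def W(p,L):
    c,s=np.cos(p[3]),np.sin(p[3]);L=np.atleast_2d(L)
    q=np.c_[c*L[:,0]-s*L[:,1],s*L[:,0]+c*L[:,1],L[:,2]+p[4]*L[:,0]]+np.array(p[:3]);return q
# top edge centreline samples, grip colour centroid
xs=np.r_[np.linspace(-.068,-.03,8),np.linspace(.03,.068,8)]
p0=[.488,-.0905,.058,np.radians(-26.9),0]
def prof(n,lo,hi):
    g=cv2.GaussianBlur(cs[n]["img"],(0,0),.5).astype(np.float32).mean(2)
    A=proj(cs[n],W(p0,[[x,0,.035] for x in xs]))
    d=proj(cs[n],W(p0,[[x,-.01,.035] for x in xs]))-A if n=="top" else np.tile([0,-1.],(len(xs),1))
    d/=np.linalg.norm(d,axis=1)[:,None]
    t=np.arange(lo,hi,.1);out=[]
    for a,e in zip(A,d):
        v=cv2.remap(g,(a[0]+t*e[0]).astype(np.float32)[None],(a[1]+t*e[1]).astype(np.float32)[None],cv2.INTER_CUBIC)[0]
        out.append((t[np.argmax(v)],v.max()-np.median(v)))
    return A,d,np.array(out)
for n in cs:
    A,d,o=prof(n,-5,5);print(n,o.round(1).tolist())
for n in cs:
    h=cv2.cvtColor(cs[n]["img"],cv2.COLOR_BGR2HSV);m=cv2.inRange(h,(20,130,60),(35,255,255));k,l,st,ce=cv2.connectedComponentsWithStats(m)
    for i in range(1,k):
        if st[i,4]>30: print(n,st[i].tolist(),ce[i].round(1))
    print("pred grip top face ctr",proj(cs[n],W(p0,[[0,0,.057],[.02,.007,.057],[-.02,.007,.057],[.02,-.007,.057],[-.02,-.007,.057],[-.02,.007,.035],[.02,.007,.035]])).round(1).tolist())
```

```text
side [[-0.8, 31.1], [-0.3, 21.8], [4.9, 38.7], [4.9, 30.2], [4.8, 28.8], [4.9, 28.2], [4.6, 31.8], [3.7, 34.2], [0.1, 48.9], [4.6, 41.2], [-0.1, 56.8], [-0.1, 63.9], [0.2, 38.4], [0.4, 27.3], [0.5, 25.0], [0.6, 25.5]]
top [[-5.0, 19.6], [-5.0, 25.3], [-5.0, 18.1], [-0.0, 13.8], [-0.1, 32.4], [4.9, 29.3], [0.1, 29.2], [4.9, 30.4], [-0.1, 61.8], [-0.0, 66.8], [-0.0, 65.8], [-0.2, 83.9], [-0.2, 81.3], [-0.0, 55.0], [0.2, 15.1], [0.3, 30.1]]
side [315, 113, 20, 18, 214] [324.2 120.7]
pred grip top face ctr [[325.0, 116.3], [313.9, 114.1], [331.5, 121.6], [318.6, 111.2], [336.2, 118.6], [330.9, 132.0], [313.5, 124.4]]
top [353, 240, 13, 18, 91] [358.9 249.1]
pred grip top face ctr [[360.5, 248.0], [361.4, 237.3], [353.1, 255.6], [367.9, 240.4], [359.6, 258.8], [351.1, 256.4], [359.2, 238.5]]
```

Run:
```python
from h import *
from scipy.optimize import least_squares
cs={n:r.camera(n) for n in("side","top")}
def W(p,xs,z=.035):
    c,s=np.cos(p[2]),np.sin(p[2]);x=np.asarray(xs);return np.c_[.488+c*x-s*p[0],-.0905+s*x+c*p[0],p[1]+z+p[3]*x]
xs=np.r_[np.linspace(-.073,-.025,25),np.linspace(.025,.073,25)]
p0=[0,.058,np.radians(-26.9),0]
D=[]
for n in cs:
    g=cs[n]["img"].astype(np.float32).mean(2);A=proj(cs[n],W(p0,xs))
    d=proj(cs[n],W([-.01,*p0[1:]],xs))-A if n=="top" else np.tile([0,-1.],(len(xs),1))
    d/=np.linalg.norm(d,axis=1)[:,None];t=np.arange(-2.2,2.21,.1)
    for a,e,x in zip(A,d,xs):
        v=cv2.remap(g,(a[0]+t*e[0]).astype(np.float32)[None],(a[1]+t*e[1]).astype(np.float32)[None],cv2.INTER_LINEAR)[0]
        i=np.argmax(v)
        if 3<i<len(t)-4: D.append((n,x,a+t[i]*e,e))
print(len(D),sum(q[0]=="side" for q in D))
f=lambda p:np.r_[[(proj(cs[n],W(p,[x]))[0]-u)@e for n,x,u,e in D]]
s=least_squares(f,p0,loss="soft_l1",f_scale=.2)
print("lat mm",s.x[0]*1e3,"z mm",s.x[1]*1e3,"yaw",np.degrees(s.x[2]),"tilt deg",np.degrees(s.x[3]),"rms px",np.sqrt((s.fun**2).mean()))
C=np.linalg.inv(s.jac.T@s.jac)*.3**2;print(np.sqrt(np.diag(C))*[1e3,1e3,57,57])
```

```text
76 33
lat mm -0.005223647124098642 z mm 57.90066668896917 yaw -26.798206984426194 tilt deg 0.6908928184948958 rms px 0.31606182376581765
[0.14682467 0.23158992 0.17229838 0.24053103]
```

Run:
```python
from h import *
from scipy.optimize import least_squares
c=r.camera("side")
for k,(tx,ty,tz,yaw) in {"6":(.4892,-.0915,.1755,-26.77),"7":(.4878,-.0908,.1353,-26.88),"8":(.4887,-.091,.1214,-26.9)}.items():
    g=cv2.imread(f"pics/side{k}r.png").astype(np.float32).mean(2);ya=np.radians(yaw)
    def W(p,xs): x=np.asarray(xs);return np.c_[tx+np.cos(ya)*x,ty+np.sin(ya)*x,tz-.0454+.035+p[0]+p[1]*x]
    xs=np.r_[np.linspace(-.073,-.03,25),np.linspace(.035,.073,25)]
    A=proj(c,W([0,0],xs));t=np.arange(-2.2,2.21,.1);X=[];U=[]
    for a,x in zip(A,xs):
        q=((a-[260,65]+.5)*5-.5);v=cv2.remap(g,np.full((1,len(t)),q[0],np.float32),(q[1]-5*t).astype(np.float32)[None],cv2.INTER_LINEAR)[0]
        i=np.argmax(v)
        if 3<i<len(t)-4: X.append(x);U.append(a[1]-t[i])
    f=lambda p:proj(c,W(p,X))[:,1]-U
    s=least_squares(f,[0,0],loss="soft_l1",f_scale=.2);print(k,len(X),"dz mm",s.x[0]*1e3,"tilt",np.degrees(s.x[1]))
print(r.get_obs()["clock"])
```

```text
6 48 dz mm 0.6870058887300224 tilt 0.5854805857176636
7 47 dz mm 0.37960957375240184 tilt 0.22606148477454774
8 47 dz mm 0.6068380594913322 tilt 0.5672429982121394
17.2167
```

Run:
```python
from h import *
print(np.abs(r.get_obs()["joint_velocities"]).max()); print(r.close_job())
```

```text
0.004676493389032749
the job is handed in; nothing more can be done
None
```

The yellow comb leaf is out of the rack and sitting on the middle of the spindle thread, with its ends in the two green-lipped slots. I lowered it in small steps until it just touched, about 2 N. Then I let go, moved the arm clear and handed the job in at about 17 s. The red and blue leaves are still in the rack.

**Last checks:**
- **Height:** a fit to both camera pictures puts the leaf's underside at z = 57.9 mm, against 58 mm for home. The network gave 58.3 mm (side camera) and 57.8 mm (top camera).
- **Position and angle:** it is centred across the spindle to about 0.1 mm relative to my own fit of the stand, which is good to about 1 mm. Its angle matches the stand's to about 0.1°. Position along the spindle comes only from the network, within about 2 mm of the middle.
- **Forces:** wrist readings at the end of each move stayed below 3 N.

**What disagreed:**
- **Tilt:** the final fit showed about 0.7°. The same camera read 0.2–0.6° while the arm held the leaf level, so most of this is probably calibration error. I take the leaf as flat to within about 0.5°.
- **Seated height:** the arm's own position put contact about 2 mm lower than my first estimate of the leaf's height in the rack (20 mm). The network's readings of that height, about 22–24 mm, fit the contact point.

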